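# Feed one brass speaker foot and nudge it to its staging spot

## Robot

A 6-joint arm with a two-finger parallel gripper is mounted at the origin on the work surface; the furniture and walls round the work are solid. World frame = base frame: x ahead of the robot, y to its left, z up, the work surface at z = 0. Lengths are in m, angles in rad, forces in N, time in s.
With the tool pointing down it reaches from about 0.225 to 0.725 m from the base axis. Payload 3.1 kg.
Tool frame: the origin (TCP) lies between the finger pads; the fingertips stand 11 mm ahead of it and the grasp point (between the pads) lies 8 mm behind it; x points along the fingers, z is the direction in which the jaws open and shut, and the axes are right-handed (so a half turn about x gives the same grasp; the last joint's range is limited). The gripper opens to 85 mm and grips with 20 to 120 N. Pads are 22 mm wide; open, the fingers measure 114 mm over their backs; the gripper's body (76 mm by 85 mm) begins 54 mm behind the grasp point. The pads swing forward as they close: fully open they stand 13 mm farther back than shut.
Start: joints at [1.152, 0.048, 0.099, 1.622, 0, 1.443], TCP at [0.151, 0.503, 0.242] pointing down, gripper open.
Joint ranges: [-2.91, 2.91], [-0.99, 1.94], [-1.21, 1.42], [-2.12, 2.29], [-1.49, 1.47], [-3.14, 3.14]. Speed limits (rad/s): [2.79, 2.79, 3.14, 3.14, 3.14, 3.14].

## Interface

Orientations are given as a rotation vector (axis times angle).
In Python, from plant import state, eyes, job gives the robot as it stands.
- The arm moves only by the tool step_arm, never from a script. Its argument "rows" is a list of rows, each an object of numbers: "fingers": the gripper's target within -1 to 1 (fully open at 1, half-way at 0, shut at -1); "tx", "ty", "tz": the shift along the tool's x, y, z in m; "turn": the turn about the tool's x in rad. A call has 1 to 12 rows; each row is the pose to reach, as a shift and turn from the pose commanded when the call began, along the tool's axes at that moment; what a row does not reach only later rows make up. A row lasts 1/12 s, in which the tool goes at most 41.7 mm and 7.16 degrees, less where a joint would pass 70% of its speed; a pose out of reach is approached as far as the arm can. A call with a gripper value outside its range is refused whole. The fingers move at their own pace and stop on an object; "squeeze" is the grip in N (left out, the last holds). Time passes only in rows, so rows that repeat a pose let the fingers close. It gives the time, the measured TCP pose, the force and the opening at its end, in the units of the state.
- state(): the state, without advancing time (a new reading comes with each control period).
- eyes.snapshot(name): name is "scene" or "side" or "wrist"; returns a dict with "img" (480x640x3 uint8, red, green, blue), "mtx" (3x3 intrinsics, pixels), "dist_coeffs" ([k1, k2, p1, p2, k3] as OpenCV has them; the pictures are not rectified), "extrinsics" (4x4, takes a point from camera to world coordinates). Camera axes: x right, y down, z forward; pixel columns grow to the right and rows downward; lengths in m; the calibration is good to about 2 mm. A picture is of the moment at which its call begins. There is no depth.
- job.hand_in(): hands the job in, once; it reports no verdict.
The state is a dict: "t": time; "joints": joint angles; "joint_vel": joint speeds; "joint_efforts": joint torques, N m; "position": TCP position; "tcp_rot": TCP orientation; "contact_force": force on the tool from outside, world axes, zero at the start; "wrist_torque": the same for the moment, N m; "gripper_width": finger opening in m.
Only numpy, scipy, OpenCV 4.12 (cv2) and the standard library are available. Lean on these libraries where they do the work, as an engineer would, in place of code of your own. Each camera call takes 0.05 s, during which the arm holds its last target.

## Task

Press the red plunger of the feeder all the way down once, so that a single brass foot slides out of the front, and let the plunger come back up. Then nudge that foot aside, flat along the table, until it lies wholly on the yellow spot. Only touch and push: nothing is to be picked up, the other feet stay in the feeder, and the other loose things stay where they are.

Things in the scene. Friction and masses are not known exactly. Their poses are not given: they have to be found in the camera images.
- feeder: Grey and aluminium foot feeder, bolted to the table. Origin on the table top at the centre of the square magazine (46 mm square, 42 mm high, open at the top, a slit in the front). Feet leave along the feeder's own -x, flat on the table, through the 13 mm high mouth in the magazine's front face 23 mm from the origin. The drive housing (64 mm wide, 48 mm high) stands behind it on +x, to 126 mm from the origin, with low 6 mm ears reaching 52 mm to either side.
- plunger (a joint): Travel of the red plunger in m: 0 = up, 0.025 = fully down. A spring returns it; it takes 5 to 6 N to start it moving and 9 to 13 N to take it slowly to the bottom, where it meets a hard stop. It drives the ejector blade forward 3.4 times as far, so a full press puts the bottom foot's centre about 80 mm in front of the feeder's origin (press at 0.05 m/s or slower; a fast stroke shoots the foot several cm farther). When it is back up, the next foot drops into place.
- plunger_top (a point): Top centre of the plunger's red round cap (40 mm across), 62 mm behind the feeder's origin along its +x and 95.5 mm above the table when up, 70.5 mm when fully down; it moves with the plunger.
- foot_1: The lowest brass foot in the magazine, the one that comes out: a disc of 34 mm diameter, 10 mm thick, about 40 g. Origin at the centre of its underside, z up.
- foot_2: Identical brass foot, number 2 from below in the stack; stays in the magazine (drops by 10 mm after the ejection). Origin at the centre of its underside.
- foot_3: Identical brass foot, number 3 from below in the stack; stays in the magazine (drops by 10 mm after the ejection). Origin at the centre of its underside.
- spot_yellow: Yellow round staging spot of 76 mm diameter, flat on the table (does not hinder sliding), to the left or right in front of the feeder. Origin at its centre. The target.
- spot_blue: Blue round spot of 76 mm diameter, flat on the table, on the other side; not the target. Origin at its centre.
- tape_black: Bystander: roll of black tape, 66 mm diameter, 19 mm high, loose on the table. Origin at the centre of its underside.
- tweeter: Bystander: round black dome tweeter, 76 mm diameter, 37 mm high, loose. Origin at the centre of its underside.
- coil: Bystander: copper coil on a white spool, 58 mm diameter, 22 mm high, loose. Origin at the centre of its underside.

How it is judged:
By the outcome, as a careful person would: the job done as asked, in the order asked, and still so for the second after the job is handed in, with the robot touching nothing.
It also fails if it takes over 48 s, if anything falls off the work surface, if the arm or the gripper's body presses on something with over 40 N, if the wrist force passes 120 N, or if a joint passes its speed limit or range.

## Working session

There is one attempt and no reset: what is moved stays moved. The work goes in short steps, Python scripts to look and compute and a tool call to move; the robot and the scene stay as the last step left them, time stands still between calls to the robot, and variables do not carry over. Pictures are saved under pics/ and viewed, and the job is handed in when it is done.

Besides the shell and the picture viewer there is one more tool, called as name(argument=value, ...) on one line, values as JSON. step_arm: Moves the arm, as the interface text tells. Its arguments: {"type":"object","properties":{"rows":{"type":"array","items":{"type":"object","properties":{"fingers":{"type":"number"},"tx":{"type":"number"},"ty":{"type":"number"},"tz":{"type":"number"},"turn":{"type":"number"}}}},"squeeze":{"type":"number"}},"required":["rows"]}

```bash
mkdir -p pics; ls
cat > h.py <<'E'
import numpy as np, cv2
from plant import state, eyes, job
def snap(name,fn):
    s=eyes.snapshot(name); cv2.imwrite('pics/'+fn,s['img'][:,:,::-1]); np.savez('pics/'+fn+'.npz',**s); return s
def load(fn): return dict(np.load('pics/'+fn+'.npz'))
def world(s,uv,z=0):
    p=cv2.undistortPoints(np.array([[uv]],float),s['mtx'],np.array(s['dist_coeffs']))[0,0]
    E=np.array(s['extrinsics']); d=E[:3,:3]@np.array([p[0],p[1],1]); o=E[:3,3]
    return o+d*(z-o[2])/d[2]
def proj(s,P):
    E=np.linalg.inv(np.array(s['extrinsics'])); r=cv2.Rodrigues(E[:3,:3])[0]
    return cv2.projectPoints(np.array(P,float).reshape(-1,3),r,E[:3,3],np.array(s['mtx']),np.array(s['dist_coeffs']))[0][:,0]
def crop(fn,out,x0,y0,x1,y1,k):
    im=cv2.imread('pics/'+fn)[y0:y1,x0:x1]; cv2.imwrite('pics/'+out,cv2.resize(im,None,fx=k,fy=k,interpolation=cv2.INTER_CUBIC))
E
python3 - <<'E'
from h import *
for n in ('scene','side','wrist'): s=snap(n,n+'1.png'); print(n,np.round(s['extrinsics'],3).tolist())
print(state())
E
```

```text
pics
scene [[0.798, -0.23, 0.557, 0.083], [-0.602, -0.33, 0.727, -0.609], [0.017, -0.915, -0.402, 0.448], [0.0, 0.0, 0.0, 1.0]]
side [[0.975, -0.134, 0.175, 0.37], [-0.22, -0.604, 0.766, -0.719], [0.004, -0.786, -0.619, 0.684], [0.0, 0.0, 0.0, 1.0]]
wrist [[0.286, 0.92, 0.27, 0.081], [0.958, -0.274, -0.083, 0.524], [-0.002, 0.282, -0.959, 0.373], [0.0, 0.0, 0.0, 1.0]]
{'t': 0.15, 'joints': array([ 1.15222084e+00,  4.85880192e-02,  9.79426893e-02,  1.62205639e+00,
       -3.70141842e-06,  1.44300249e+00]), 'joint_vel': array([-3.58317332e-04, -1.99777963e-03,  3.51355784e-03, -3.67847812e-05,
        1.02026330e-03, -4.06612788e-04]), 'joint_efforts': array([ 1.64927380e-03, -3.39259028e+01,  3.20424414e+01,  1.53951865e-02,
       -1.03969467e-04, -6.45713541e-06]), 'position': array([0.1503302 , 0.50251251, 0.2413747 ]), 'tcp_rot': array([-0.99339431,  1.33454452,  0.99183679]), 'contact_force': array([ 0.25207786, -0.25490382, -0.20898805]), 'wrist_torque': array([-0.00224513,  0.00450882,  0.05976408]), 'gripper_width': 0.08564671222302876}
```

View pics/scene1.png

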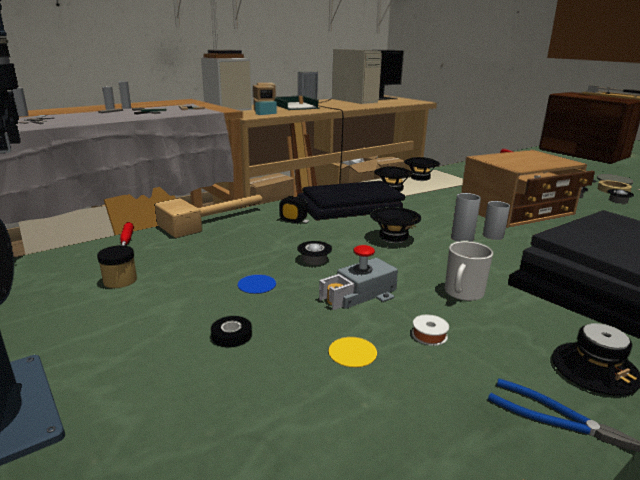

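View pics/side1.png

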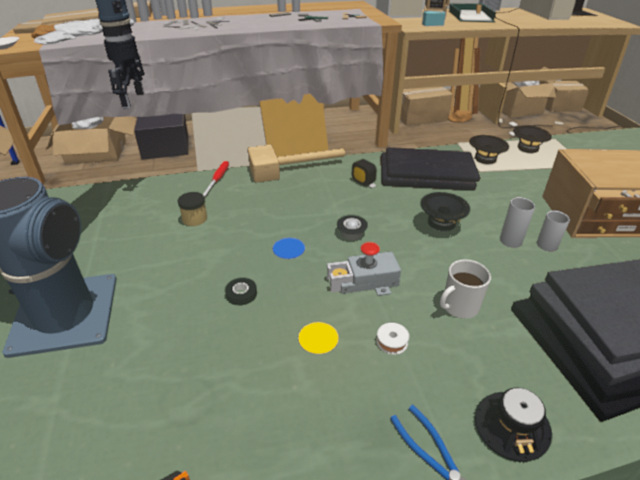

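View pics/wrist1.png

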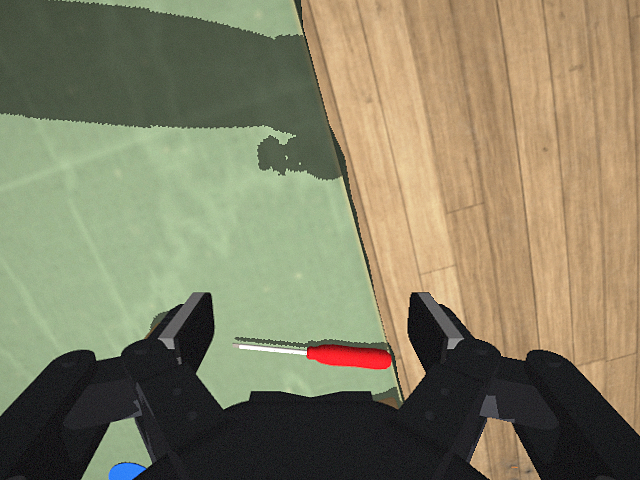

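The scene and side views show the feeder at about (355,280) and (360,272), with the red cap at (364,251) and (370,250). Yellow is in front and to the right at (353,351) and (319,338). Next I'll enlarge the feeder.

Run:
```python
from h import *
crop('scene1.png','c1.png',300,230,460,350,5)
crop('side1.png','c2.png',300,230,460,350,5)
for n in ('scene1.png','side1.png'):
    s=load(n); im=s['img'].astype(int); r,g,b=im[...,0],im[...,1],im[...,2]
    for nm,m,z in (('yellow',(r>150)&(g>120)&(b<60),0),('blue',(b>120)&(r<60)&(g<110),0),('red',(r>150)&(g<60)&(b<60),.0925)):
        k,l,st,c=cv2.connectedComponentsWithStats(m.astype(np.uint8))
        for i in range(1,k):
            if st[i,4]>80: print(n,nm,st[i],c[i].round(1),world(s,c[i],z).round(4))
```

```text
scene1.png yellow [ 329  337   48   30 1139] [352.4 351.6] [ 0.4981 -0.1665  0.    ]
scene1.png blue [238 275  38  18 559] [256.4 283.4] [0.4892 0.1133 0.    ]
scene1.png blue [498 379  91  42 295] [541.3 397. ] [ 0.6426 -0.4008  0.    ]
scene1.png blue [490 393 100  37 370] [540.7 413.7] [ 0.6114 -0.4174  0.    ]
scene1.png red [121 223  11  18 117] [125.9 231.1] [0.3032 0.3017 0.0925]
scene1.png red [354 245  20  10 143] [364.  249.2] [ 0.6344 -0.036   0.0925]
side1.png yellow [299 323  39  30 937] [317.9 337.6] [ 0.4955 -0.1691  0.    ]
side1.png blue [410 407  44  62 210] [433.5 437.2] [ 0.6295 -0.4069  0.    ]
side1.png blue [391 417  58  62 211] [418.8 450.4] [ 0.5985 -0.4218  0.    ]
side1.png red [214 162  14  18 112] [220.5 170.3] [0.3523 0.3487 0.0925]
side1.png red [362 244  17  11 115] [369.1 247.9] [ 0.632  -0.0389  0.0925]
```

View pics/c1.png

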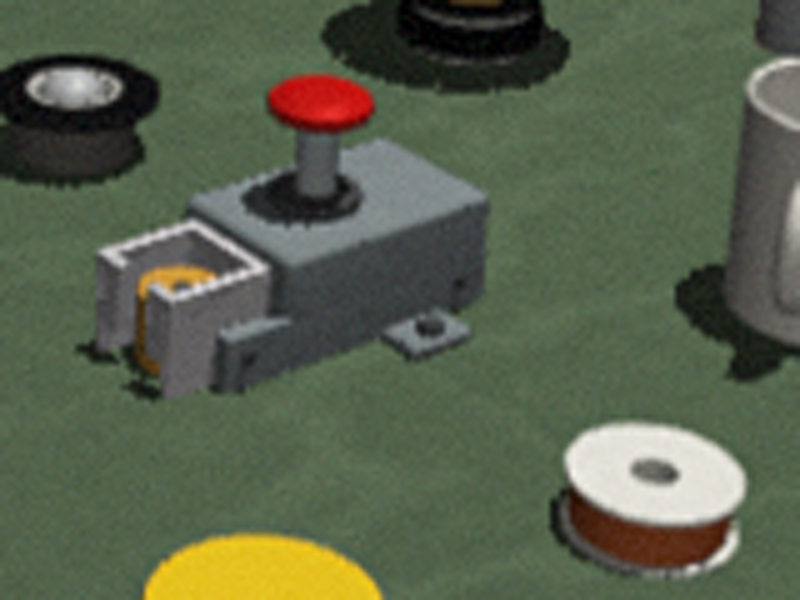

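View pics/c2.png

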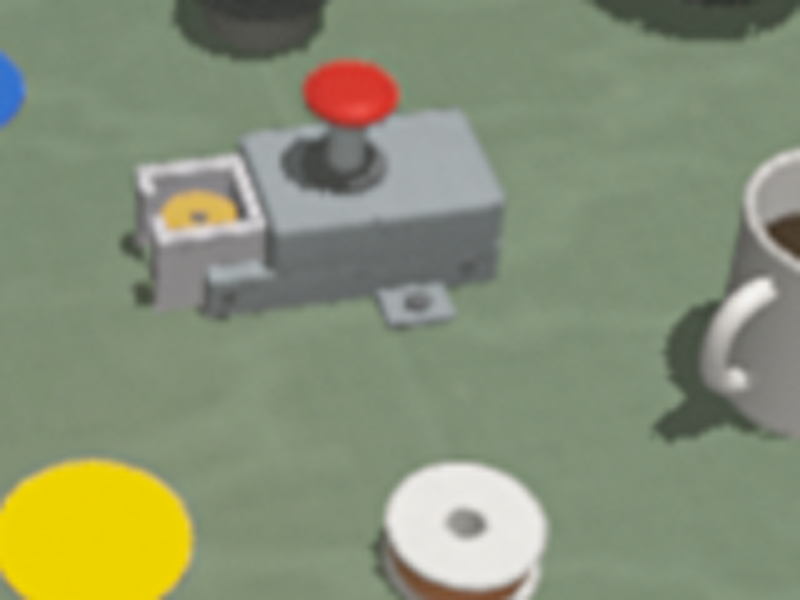

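```bash
cat > fit.py <<'E'
from h import *
from scipy.optimize import least_squares
h=.023
P=np.array([[-h,h,.042],[-h,-h,.042],[h,-h,.042],[h,h,.042],[.126,h+.009,.048],[.126,-.032,.048],[.062,0,.0925]])
obs={'scene1.png':[(97,250),(163,292),(268,265),(195,222),(378,140),(487,205),None],
'side1.png':[(137,167),(153,238),(267,228),(243,157),(462,112),(502,202),None]}
red={'scene1.png':(364,249.2),'side1.png':(369.1,247.9)}
S={n:load(n) for n in obs}
def W(q,P):
    c,s=np.cos(q[2]),np.sin(q[2]); return P@np.array([[c,s,0],[-s,c,0],[0,0,1]])+[q[0],q[1],0]
def f(q):
    r=[]
    for n in obs:
        o=np.array([red[n] if a is None else (300+a[0]/5,230+a[1]/5) for a in obs[n]])
        r.append(proj(S[n],W(q,P))-o)
    return np.concatenate(r).ravel()
if __name__=='__main__':
    s=least_squares(f,[.57,-.04,0.]); print(s.x,np.degrees(s.x[2])); print(s.fun.reshape(-1,2).round(1))
    print('plunger',W(s.x,np.array([.062,0,.0955])),'foot out',W(s.x,np.array([-.08,0,0])))
    q=s.x
    for n,uv,z in (('side1.png',(393,333),.022),('scene1.png',(430.5,324.5),.022),('side1.png',(351,223),.037),('scene1.png',(314.5,247.5),.037),('side1.png',(240.5,288),.019),('scene1.png',(231.5,327),.019)):
        print(n,uv,world(S[n],uv,z).round(3))
E
python3 fit.py
```

```text
[ 0.57147324 -0.03353556 -0.05460264] -3.12850079800944
[[-1.   0.3]
 [ 0.5  2.4]
 [ 0.   1.1]
 [-0.4 -0.2]
 [ 1.6 -0.8]
 [ 1.9 -1.6]
 [-0.1  0.3]
 [-1.1 -0.4]
 [-0.2 -0. ]
 [-1.2 -0.5]
 [-1.2 -0.7]
 [ 0.3 -1.6]
 [ 1.3 -0.1]
 [ 0.4 -0.7]]
plunger [ 0.63338084 -0.03691924  0.0955    ] foot out [ 0.49159247 -0.02916952  0.        ]
side1.png (393, 333) [ 0.631 -0.207  0.022]
scene1.png (430.5, 324.5) [ 0.63  -0.209  0.022]
side1.png (351, 223) [0.643 0.125 0.037]
scene1.png (314.5, 247.5) [0.639 0.121 0.037]
side1.png (240.5, 288) [ 0.364 -0.022  0.019]
scene1.png (231.5, 327) [ 0.364 -0.022  0.019]
```

```bash
cat >> h.py <<'E'
from scipy.spatial.transform import Rotation as R
def mv(p):
    s=state(); M=R.from_rotvec(s['tcp_rot']).as_matrix(); print('tool axes\n',M.round(3)); print('pos',s['position'],'d tool',(M.T@(np.array(p)-s['position'])).round(4),'F',s['contact_force'].round(2),'w',s['gripper_width'],'t',s['t'])
E
python3 - <<'E'
from h import *
mv([.633,-.037,.15])
s=state();M=R.from_rotvec(s['tcp_rot']).as_matrix()
for t in (-1.25,-.32,.32,.28,-.28,1.25,1.29): print(t,(M@R.from_rotvec([t,0,0]).as_matrix()).round(3)[:,2])
E
```

```text
tool axes
 [[-0.001 -0.958  0.287]
 [-0.002  0.287  0.958]
 [-1.     0.    -0.002]]
pos [0.1503302  0.50251251 0.2413747 ] d tool [ 0.0919 -0.6171 -0.3783] F [ 0.25 -0.25 -0.21] w 0.08564671222302876 t 0.15
-1.25 [-0.819  0.574 -0.   ]
-0.32 [-0.029  1.    -0.002]
0.32 [ 0.574  0.819 -0.002]
0.28 [ 0.54   0.841 -0.002]
-0.28 [ 0.011  1.    -0.002]
1.25 [ 1.     0.03  -0.001]
1.29 [ 1.    -0.01  -0.001]
```

step_arm(rows=[{"tx":0.0,"ty":-0.034,"tz":-0.021,"turn":0.1,"fingers":-1},{"tx":0.0,"ty":-0.068,"tz":-0.042,"turn":0.2,"fingers":-1},{"tx":0.0,"ty":-0.102,"tz":-0.063,"turn":0.3,"fingers":-1},{"tx":0.0,"ty":-0.136,"tz":-0.084,"turn":0.4,"fingers":-1},{"tx":0.0,"ty":-0.17,"tz":-0.105,"turn":0.5,"fingers":-1},{"tx":0.0,"ty":-0.204,"tz":-0.126,"turn":0.6,"fingers":-1},{"tx":0.0,"ty":-0.238,"tz":-0.147,"turn":0.7,"fingers":-1},{"tx":0.0,"ty":-0.272,"tz":-0.168,"turn":0.8,"fingers":-1},{"tx":0.0,"ty":-0.306,"tz":-0.189,"turn":0.9,"fingers":-1},{"tx":0.0,"ty":-0.34,"tz":-0.21,"turn":1.0,"fingers":-1},{"tx":0.0,"ty":-0.374,"tz":-0.231,"turn":1.1,"fingers":-1},{"tx":0.0,"ty":-0.408,"tz":-0.252,"turn":1.2,"fingers":-1}])

```text
t: 1.15
position: [0.4699, 0.1427, 0.242]
tcp_rot: [-0.059, 1.57, 0.059]
contact_force: [1.3, 1.1, 0.0]
gripper_width: 0.0003
```

Run:
```python
from h import *
mv([.633,-.037,.13])
```

```text
tool axes
 [[-0.    -0.075  0.997]
 [ 0.     0.997  0.075]
 [-1.     0.    -0.   ]]
pos [0.46993422 0.14272407 0.24203342] d tool [ 0.112  -0.1914  0.1492] F [1.32 1.05 0.03] w 0.00031374321171532903 t 1.15
```

step_arm(rows=[{"tx":0.01,"ty":-0.027,"tz":0.021,"turn":0.04,"fingers":-1},{"tx":0.02,"ty":-0.054,"tz":0.042,"turn":0.08,"fingers":-1},{"tx":0.03,"ty":-0.081,"tz":0.063,"turn":0.08,"fingers":-1},{"tx":0.045,"ty":-0.108,"tz":0.084,"turn":0.08,"fingers":-1},{"tx":0.06,"ty":-0.135,"tz":0.105,"turn":0.08,"fingers":-1},{"tx":0.075,"ty":-0.162,"tz":0.126,"turn":0.08,"fingers":-1},{"tx":0.09,"ty":-0.185,"tz":0.145,"turn":0.08,"fingers":-1},{"tx":0.105,"ty":-0.191,"tz":0.149,"turn":0.08,"fingers":-1},{"tx":0.112,"ty":-0.191,"tz":0.149,"turn":0.08,"fingers":-1},{"tx":0.112,"ty":-0.191,"tz":0.149,"turn":0.08,"fingers":-1}])

```text
t: 1.98
position: [0.6309, -0.0339, 0.1268]
tcp_rot: [0.002, 1.577, 0.001]
contact_force: [-0.1, 0.0, -0.9]
gripper_width: 0.0
```

Run:
```python
from h import *
mv([.633,-.037,.1065])
snap('scene','scene2.png');snap('side','side2.png')
crop('scene2.png','c3.png',290,170,450,310,4);crop('side2.png','c4.png',290,170,450,310,4)
a=cv2.imread('pics/c3.png')[:,:400];b=cv2.imread('pics/c4.png')[:,:400];cv2.imwrite('pics/c5.png',np.hstack([a,b]))
```

```text
tool axes
 [[-0.007  0.001  1.   ]
 [ 0.002  1.    -0.001]
 [-1.     0.002 -0.007]]
pos [ 0.6308672  -0.03385184  0.1267897 ] d tool [ 0.0203 -0.0032  0.0023] F [-0.1   0.01 -0.91] w 2.9553175894441437e-05 t 1.9833
```

View pics/c5.png

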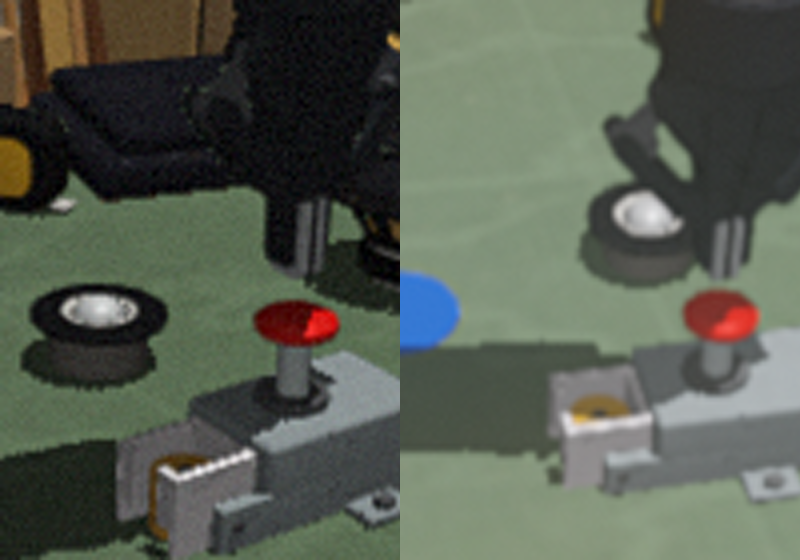

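The closed fingertips are over the red cap, at (297,270) against cap (297,322) in the left crop and (725,275) against (720,315) in the right. I'll go down to just above the cap first.

step_arm(rows=[{"tx":0.006,"ty":-0.001,"tz":0.001},{"tx":0.012,"ty":-0.001,"tz":0.001},{"tx":0.014,"ty":-0.001,"tz":0.001},{"tx":0.014,"ty":-0.001,"tz":0.001}])

```text
invalid input
```

Run:
```python
from h import *
mv([.633,-.037,.1065])
```

```text
tool axes
 [[-0.001 -0.001  1.   ]
 [ 0.001  1.     0.001]
 [-1.     0.001 -0.001]]
pos [ 0.63212298 -0.03301426  0.13030669] d tool [ 0.0238 -0.004   0.0009] F [0.3  1.02 0.14] w 4.65036568558032e-05 t 2.0833
```

step_arm(rows=[{"tx":0.006,"ty":-0.003,"tz":0.001,"turn":0,"fingers":-1},{"tx":0.012,"ty":-0.004,"tz":0.001,"turn":0,"fingers":-1},{"tx":0.018,"ty":-0.004,"tz":0.001,"turn":0,"fingers":-1},{"tx":0.018,"ty":-0.004,"tz":0.001,"turn":0,"fingers":-1}])

```text
t: 2.42
position: [0.6329, -0.0374, 0.111]
tcp_rot: [-0.0, 1.573, 0.001]
contact_force: [0.0, 1.1, -0.7]
gripper_width: -0.0001
```

step_arm(rows=[{"tx":0.003,"ty":0,"tz":0,"turn":0,"fingers":-1},{"tx":0.006,"ty":0,"tz":0,"turn":0,"fingers":-1},{"tx":0.009,"ty":0,"tz":0,"turn":0,"fingers":-1},{"tx":0.012,"ty":0,"tz":0,"turn":0,"fingers":-1},{"tx":0.015,"ty":0,"tz":0,"turn":0,"fingers":-1},{"tx":0.018,"ty":0,"tz":0,"turn":0,"fingers":-1},{"tx":0.021,"ty":0,"tz":0,"turn":0,"fingers":-1},{"tx":0.024,"ty":0,"tz":0,"turn":0,"fingers":-1},{"tx":0.027,"ty":0,"tz":0,"turn":0,"fingers":-1}])

```text
t: 3.17
position: [0.6342, -0.0378, 0.0888]
tcp_rot: [-0.0, 1.569, 0.0]
contact_force: [-5.0, 1.2, 12.2]
gripper_width: 0.0002
```

Run:
```python
from h import *
mv([.633,-.037,.0815])
```

```text
tool axes
 [[ 0.002 -0.     1.   ]
 [-0.     1.     0.   ]
 [-1.    -0.     0.002]]
pos [ 0.63417406 -0.03777524  0.08882094] d tool [ 0.0073  0.0008 -0.0012] F [-4.97  1.15 12.17] w 0.00024200637342910991 t 3.1667
```

step_arm(rows=[{"tx":0.002,"ty":0,"tz":0,"turn":0,"fingers":-1},{"tx":0.004,"ty":0,"tz":0,"turn":0,"fingers":-1},{"tx":0.004,"ty":0,"tz":0,"turn":0,"fingers":-1},{"tx":0.004,"ty":0,"tz":0,"turn":0,"fingers":-1}])

```text
t: 3.5
position: [0.6342, -0.0378, 0.0844]
tcp_rot: [-0.0, 1.569, 0.0]
contact_force: [-4.1, 0.4, 9.4]
gripper_width: 0.0001
```

step_arm(rows=[{"tx":0.002,"ty":0,"tz":0,"turn":0,"fingers":-1},{"tx":0.003,"ty":0,"tz":0,"turn":0,"fingers":-1},{"tx":0.003,"ty":0,"tz":0,"turn":0,"fingers":-1}])

```text
t: 3.75
position: [0.6342, -0.0378, 0.0817]
tcp_rot: [-0.0, 1.569, 0.0]
contact_force: [-5.0, 0.7, 11.0]
gripper_width: 0.0004
```

step_arm(rows=[{"tx":0.002,"ty":0,"tz":0,"turn":0,"fingers":-1},{"tx":0.002,"ty":0,"tz":0,"turn":0,"fingers":-1},{"tx":0.002,"ty":0,"tz":0,"turn":0,"fingers":-1}])

```text
t: 4.0
position: [0.6342, -0.0378, 0.0812]
tcp_rot: [-0.0, 1.568, 0.0]
contact_force: [-7.4, 1.6, 15.2]
gripper_width: 0.0001
```

step_arm(rows=[{"tx":0.002,"ty":0,"tz":0,"turn":0,"fingers":-1},{"tx":0.002,"ty":0,"tz":0,"turn":0,"fingers":-1}])

```text
t: 4.17
position: [0.6343, -0.0378, 0.0811]
tcp_rot: [-0.001, 1.567, -0.0]
contact_force: [-10.2, 1.2, 22.1]
gripper_width: 0.0001
```

Run:
```python
from h import *
mv([.633,-.037,.0815])
snap('side','side3.png')
crop('side3.png','c6.png',250,200,450,350,4)
```

```text
tool axes
 [[ 0.004 -0.     1.   ]
 [-0.001  1.     0.   ]
 [-1.    -0.001  0.004]]
pos [ 0.63430559 -0.03779517  0.08113353] d tool [-0.0004  0.0008 -0.0013] F [-10.24   1.17  22.15] w 0.00010969902735078992 t 4.1667
```

View pics/c6.png

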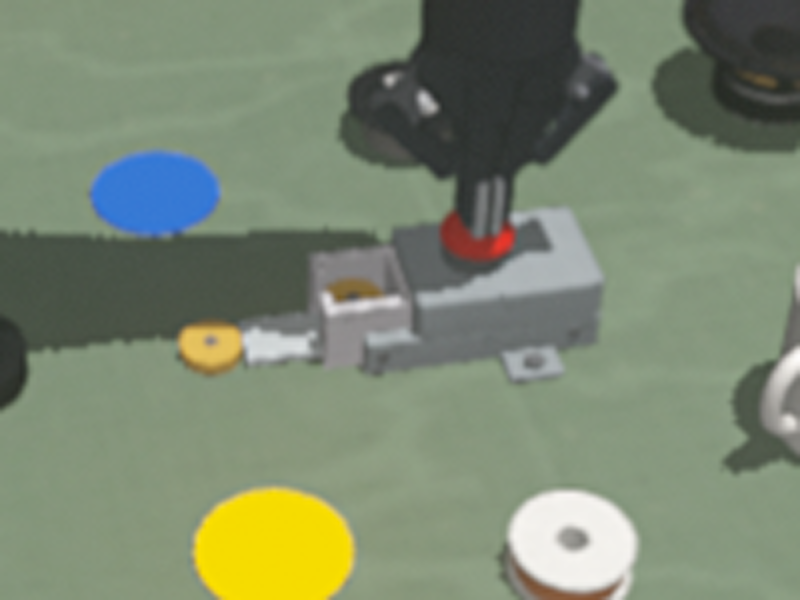

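Force has reached 22 N at the stop. The foot is out at crop pixel (211,342) in front of the extended blade. Now I'll raise the plunger slowly.

step_arm(rows=[{"tx":-0.004,"ty":0,"tz":0,"turn":0,"fingers":-1},{"tx":-0.008,"ty":0,"tz":0,"turn":0,"fingers":-1},{"tx":-0.012,"ty":0,"tz":0,"turn":0,"fingers":-1},{"tx":-0.016,"ty":0,"tz":0,"turn":0,"fingers":-1},{"tx":-0.02,"ty":0,"tz":0,"turn":0,"fingers":-1},{"tx":-0.024,"ty":0,"tz":0,"turn":0,"fingers":-1},{"tx":-0.028,"ty":0,"tz":0,"turn":0,"fingers":-1},{"tx":-0.034,"ty":0,"tz":0,"turn":0,"fingers":-1},{"tx":-0.042,"ty":0,"tz":0,"turn":0,"fingers":-1},{"tx":-0.055,"ty":0,"tz":0,"turn":0,"fingers":-1},{"tx":-0.075,"ty":0,"tz":0,"turn":0,"fingers":-1},{"tx":-0.095,"ty":0,"tz":0,"turn":0,"fingers":-1}])

```text
t: 5.22
position: [0.6331, -0.0381, 0.1688]
tcp_rot: [0.0, 1.574, -0.0]
contact_force: [0.4, -0.2, -0.2]
gripper_width: 0.0001
```

Run:
```python
from h import *
a=snap('side','side4.png');b=snap('scene','scene4.png')
crop('side4.png','c7.png',260,210,420,370,4);crop('scene4.png','c8.png',260,230,420,390,4)
cv2.imwrite('pics/c9.png',cv2.resize(np.hstack([cv2.imread('pics/c7.png')[:400:,:400],cv2.imread('pics/c8.png')[:400,:400]]),None,fx=1,fy=1))
mv([.49,.03,.1])
```

```text
tool axes
 [[ 0.007  0.     1.   ]
 [-0.002  1.    -0.   ]
 [-1.    -0.002  0.007]]
pos [ 0.63621258 -0.03854643  0.17387199] d tool [ 0.0727  0.0686 -0.1468] F [0.44 0.27 1.22] w 0.00019175667912140642 t 5.3167
```

View pics/c9.png

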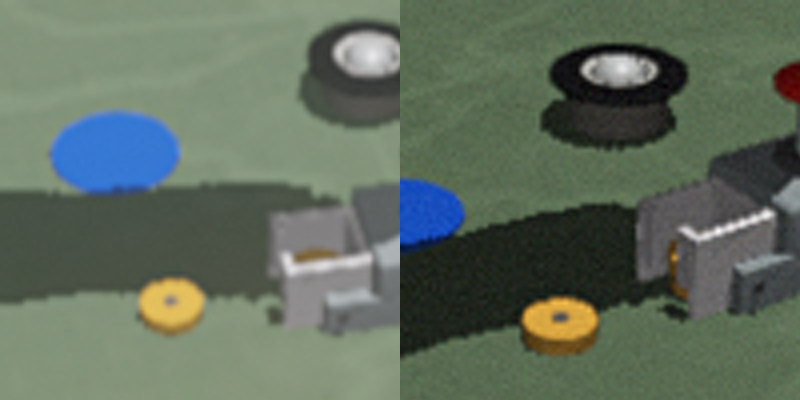

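The plunger is up and the blade is back. The foot top is at side pixel (302.8,285.5) and scene pixel (300,309.5).

Run:
```python
from h import *
print(world(load('side4.png'),(302.8,285.3),.01),world(load('scene4.png'),(300,309.5),.01))
```

```text
[ 0.49351048 -0.03272913  0.01      ] [ 0.49393781 -0.03007151  0.01      ]
```

step_arm(rows=[{"tx":0,"ty":0.016,"tz":-0.03,"turn":0,"fingers":-0.5},{"tx":0,"ty":0.032,"tz":-0.06,"turn":0,"fingers":-0.5},{"tx":0,"ty":0.048,"tz":-0.09,"turn":0,"fingers":-0.5},{"tx":0,"ty":0.064,"tz":-0.12,"turn":0,"fingers":-0.5},{"tx":0.015,"ty":0.073,"tz":-0.142,"turn":0,"fingers":-0.5},{"tx":0.035,"ty":0.073,"tz":-0.142,"turn":0,"fingers":-0.5},{"tx":0.06,"ty":0.073,"tz":-0.142,"turn":0,"fingers":-0.5},{"tx":0.085,"ty":0.073,"tz":-0.142,"turn":0,"fingers":-0.5},{"tx":0.105,"ty":0.073,"tz":-0.142,"turn":0,"fingers":-0.5},{"tx":0.115,"ty":0.073,"tz":-0.142,"turn":0,"fingers":-0.5},{"tx":0.115,"ty":0.073,"tz":-0.142,"turn":0,"fingers":-0.5}])

```text
t: 6.23
position: [0.4888, 0.0352, 0.0505]
tcp_rot: [0.0, 1.578, 0.0]
contact_force: [0.3, 0.3, -0.2]
gripper_width: 0.0213
```

Run:
```python
from h import *
snap('side','side5.png');snap('scene','scene5.png');snap('wrist','wrist5.png')
mv([.4937,.035,.015])
crop('side5.png','a.png',260,180,420,340,4);crop('scene5.png','b.png',240,200,400,360,4)
cv2.imwrite('pics/c10.png',np.hstack([cv2.imread('pics/a.png')[:600,:400],cv2.imread('pics/b.png')[:600,:400]]))
```

```text
tool axes
 [[ 0.002  0.     1.   ]
 [-0.     1.    -0.   ]
 [-1.    -0.     0.002]]
pos [0.49277407 0.03493093 0.05529382] d tool [0.0403 0.0001 0.0009] F [ 0.25 -0.14  0.08] w 0.021636777653251588 t 6.3833
```

View pics/c10.png

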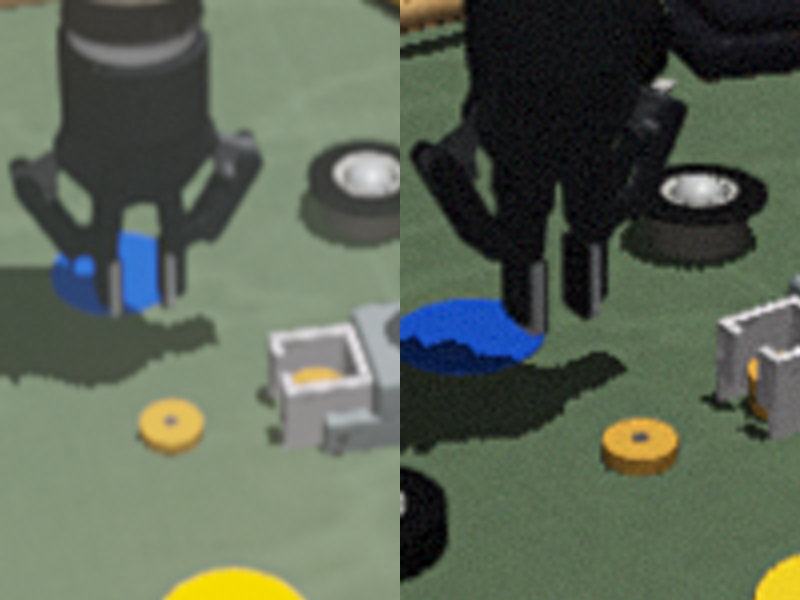

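View pics/wrist5.png

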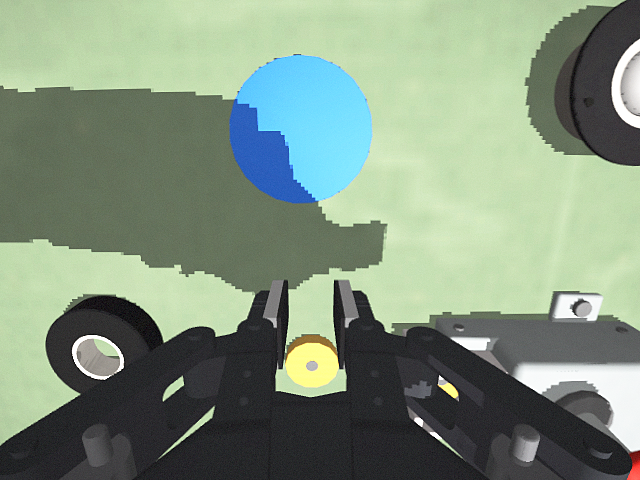

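Foot is centred between the fingers (wrist image: foot at u=312, pad gap 280–347) and the linkages clear the magazine. Lowering in two stages, because the arm overshoots on fast descents.

step_arm(rows=[{"tx":0.008,"ty":0,"tz":0.001,"turn":0,"fingers":-0.5},{"tx":0.016,"ty":0,"tz":0.001,"turn":0,"fingers":-0.5},{"tx":0.022,"ty":0,"tz":0.001,"turn":0,"fingers":-0.5},{"tx":0.026,"ty":0,"tz":0.001,"turn":0,"fingers":-0.5},{"tx":0.03,"ty":0,"tz":0.001,"turn":0,"fingers":-0.5},{"tx":0.032,"ty":0,"tz":0.001,"turn":0,"fingers":-0.5},{"tx":0.034,"ty":0,"tz":0.001,"turn":0,"fingers":-0.5},{"tx":0.036,"ty":0,"tz":0.001,"turn":0,"fingers":-0.5},{"tx":0.036,"ty":0,"tz":0.001,"turn":0,"fingers":-0.5},{"tx":0.036,"ty":0,"tz":0.001,"turn":0,"fingers":-0.5}])

```text
t: 7.22
position: [0.493, 0.0351, 0.0184]
tcp_rot: [-0.0, 1.571, 0.0]
contact_force: [-0.6, -0.2, -0.1]
gripper_width: 0.0216
```

step_arm(rows=[{"tx":0.002,"ty":0,"tz":0,"turn":0,"fingers":-0.5},{"tx":0.004,"ty":0,"tz":0,"turn":0,"fingers":-0.5},{"tx":0.004,"ty":-0.008,"tz":0,"turn":0,"fingers":-0.5},{"tx":0.004,"ty":-0.016,"tz":0,"turn":0,"fingers":-0.5},{"tx":0.004,"ty":-0.024,"tz":0,"turn":0,"fingers":-0.5},{"tx":0.004,"ty":-0.03,"tz":0,"turn":0,"fingers":-0.5},{"tx":0.004,"ty":-0.034,"tz":0,"turn":0,"fingers":-0.5},{"tx":0.004,"ty":-0.038,"tz":0,"turn":0,"fingers":-0.5},{"tx":0.004,"ty":-0.042,"tz":0,"turn":0,"fingers":-0.5},{"tx":0.004,"ty":-0.046,"tz":0,"turn":0,"fingers":-0.5},{"tx":0.004,"ty":-0.05,"tz":0,"turn":0,"fingers":-0.5},{"tx":0.004,"ty":-0.054,"tz":0,"turn":0,"fingers":-0.5}])

```text
t: 8.22
position: [0.493, -0.0192, 0.0143]
tcp_rot: [-0.0, 1.571, 0.0]
contact_force: [0.7, 0.4, 0.2]
gripper_width: 0.0214
```

Run:
```python
from h import *
snap('side','side6.png');snap('scene','scene6.png')
mv([.4937,-.144,.0145])
crop('side6.png','a.png',250,200,410,350,4);crop('scene6.png','b.png',250,220,410,370,4)
cv2.imwrite('pics/c11.png',np.hstack([cv2.imread('pics/a.png')[:600,:400],cv2.imread('pics/b.png')[:600,:400]]))
```

```text
tool axes
 [[ 0.     0.001  1.   ]
 [-0.     1.    -0.001]
 [-1.    -0.     0.   ]]
pos [ 0.49300481 -0.01953142  0.01434219] d tool [-1.000e-04 -1.245e-01  8.000e-04] F [-0.33  1.13  0.65] w 0.021410511833849694 t 8.3167
```

View pics/c11.png

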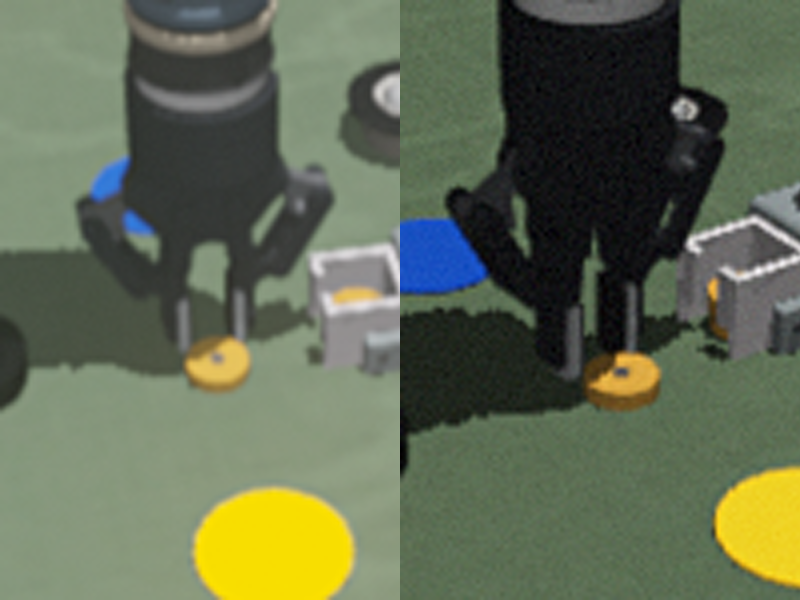

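The foot sits in front of both fingertips, with its top at side pixel (304.5,289.3) and scene pixel (305,313). I'll keep pushing.

Run:
```python
from h import *
print(world(load('side6.png'),(304.5,289.3),.01),world(load('scene6.png'),(305.4,312.8),.01))
```

```text
[ 0.49464845 -0.04527725  0.01      ] [ 0.4953257  -0.04440319  0.01      ]
```

step_arm(rows=[{"tx":0,"ty":-0.004,"tz":0,"turn":0,"fingers":-0.5},{"tx":0,"ty":-0.009,"tz":0,"turn":0,"fingers":-0.5},{"tx":0,"ty":-0.014,"tz":0,"turn":0,"fingers":-0.5},{"tx":0,"ty":-0.019,"tz":0,"turn":0,"fingers":-0.5},{"tx":0,"ty":-0.024,"tz":0.001,"turn":0,"fingers":-0.5},{"tx":0,"ty":-0.029,"tz":0.001,"turn":0,"fingers":-0.5},{"tx":0,"ty":-0.034,"tz":0.001,"turn":0,"fingers":-0.5},{"tx":0,"ty":-0.039,"tz":0.001,"turn":0,"fingers":-0.5},{"tx":0,"ty":-0.044,"tz":0.002,"turn":0,"fingers":-0.5},{"tx":0,"ty":-0.049,"tz":0.002,"turn":0,"fingers":-0.5},{"tx":0,"ty":-0.054,"tz":0.002,"turn":0,"fingers":-0.5},{"tx":0,"ty":-0.059,"tz":0.002,"turn":0,"fingers":-0.5}])

```text
t: 9.32
position: [0.4949, -0.0785, 0.0143]
tcp_rot: [-0.0, 1.571, -0.0]
contact_force: [-0.5, 0.3, 0.5]
gripper_width: 0.0214
```

step_arm(rows=[{"tx":0,"ty":-0.005,"tz":0,"turn":0,"fingers":-0.5},{"tx":0,"ty":-0.01,"tz":0,"turn":0,"fingers":-0.5},{"tx":0,"ty":-0.015,"tz":0,"turn":0,"fingers":-0.5},{"tx":0,"ty":-0.02,"tz":0,"turn":0,"fingers":-0.5},{"tx":0,"ty":-0.025,"tz":0.001,"turn":0,"fingers":-0.5},{"tx":0,"ty":-0.03,"tz":0.001,"turn":0,"fingers":-0.5},{"tx":0,"ty":-0.034,"tz":0.001,"turn":0,"fingers":-0.5},{"tx":0,"ty":-0.038,"tz":0.001,"turn":0,"fingers":-0.5},{"tx":0,"ty":-0.042,"tz":0.001,"turn":0,"fingers":-0.5},{"tx":0,"ty":-0.045,"tz":0.001,"turn":0,"fingers":-0.5},{"tx":0,"ty":-0.047,"tz":0.001,"turn":0,"fingers":-0.5}])

```text
t: 10.23
position: [0.496, -0.1254, 0.0143]
tcp_rot: [0.0, 1.571, -0.0]
contact_force: [0.9, -0.7, 0.5]
gripper_width: 0.0208
```

Run:
```python
from h import *
snap('side','side7.png');snap('scene','scene7.png')
mv([.4937,-.144,.0145])
crop('side7.png','a.png',270,250,370,400,4);crop('scene7.png','b.png',300,260,400,410,4)
cv2.imwrite('pics/c12.png',np.hstack([cv2.imread('pics/a.png'),cv2.imread('pics/b.png')]))
```

```text
tool axes
 [[-0.  0.  1.]
 [-0.  1. -0.]
 [-1. -0. -0.]]
pos [ 0.49592899 -0.12531422  0.0143252 ] d tool [-0.0002 -0.0187 -0.0022] F [-0.05 -0.01 -0.08] w 0.021236705293551053 t 10.3333
```

View pics/c12.png

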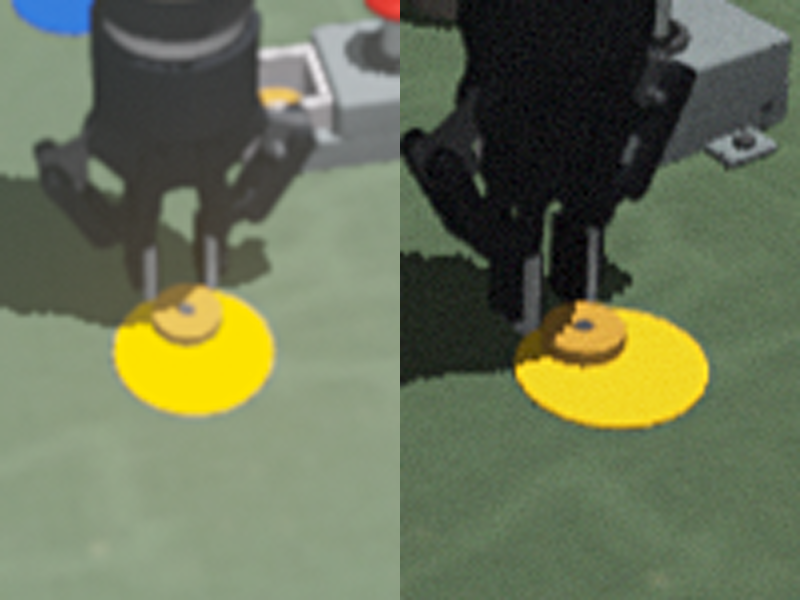

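The foot is on the upper part of the spot, with its top at side pixel (316.7,327.3) and scene pixel (346.3,341.3). Next I'll work out the remaining distance.

Run:
```python
from h import *
print(world(load('side7.png'),(316.7,327.3),.01)-[.4955,-.1691,0],world(load('scene7.png'),(346.3,341.3),.01)-[.4981,-.1665,0])
```

```text
[0.00152697 0.0171601  0.01      ] [0.00052205 0.01611911 0.01      ]
```

Push 17 mm more, then back off along +y and lift.

step_arm(rows=[{"tx":0,"ty":-0.003,"tz":0,"turn":0,"fingers":-0.5},{"tx":0,"ty":-0.007,"tz":0,"turn":0,"fingers":-0.5},{"tx":0,"ty":-0.011,"tz":0,"turn":0,"fingers":-0.5},{"tx":0,"ty":-0.014,"tz":0,"turn":0,"fingers":-0.5},{"tx":0,"ty":-0.016,"tz":0,"turn":0,"fingers":-0.5},{"tx":0,"ty":-0.017,"tz":0,"turn":0,"fingers":-0.5},{"tx":0,"ty":-0.017,"tz":0,"turn":0,"fingers":-0.5},{"tx":0,"ty":-0.013,"tz":0,"turn":0,"fingers":-0.5},{"tx":0,"ty":-0.003,"tz":0,"turn":0,"fingers":-0.5},{"tx":0,"ty":0.012,"tz":0,"turn":0,"fingers":-0.5},{"tx":0,"ty":0.025,"tz":0,"turn":0,"fingers":-0.5},{"tx":0,"ty":0.028,"tz":0,"turn":0,"fingers":-0.5}])

```text
t: 11.33
position: [0.4955, -0.0944, 0.0141]
tcp_rot: [-0.001, 1.572, 0.003]
contact_force: [0.2, -0.8, 0.4]
gripper_width: 0.0215
```

step_arm(rows=[{"tx":-0.02,"ty":0,"tz":0,"turn":0,"fingers":-0.5},{"tx":-0.045,"ty":0,"tz":0,"turn":0,"fingers":-0.5},{"tx":-0.075,"ty":0.01,"tz":-0.01,"turn":0,"fingers":-0.5},{"tx":-0.105,"ty":0.03,"tz":-0.03,"turn":0,"fingers":-0.5},{"tx":-0.135,"ty":0.05,"tz":-0.05,"turn":0,"fingers":-0.5},{"tx":-0.165,"ty":0.07,"tz":-0.07,"turn":0,"fingers":-0.5},{"tx":-0.185,"ty":0.09,"tz":-0.09,"turn":0,"fingers":-0.5},{"tx":-0.19,"ty":0.1,"tz":-0.1,"turn":0,"fingers":-0.5},{"tx":-0.19,"ty":0.1,"tz":-0.1,"turn":0,"fingers":-0.5},{"tx":-0.19,"ty":0.1,"tz":-0.1,"turn":0,"fingers":-0.5}])

```text
t: 12.17
position: [0.3963, 0.0034, 0.205]
tcp_rot: [-0.002, 1.568, 0.001]
contact_force: [-0.7, 0.9, -0.2]
gripper_width: 0.021
```

Run:
```python
from h import *
snap('side','side8.png');snap('scene','scene8.png')
s=state();print(s['t'],s['position'],s['contact_force'],abs(s['joint_vel']).max())
crop('side8.png','a.png',270,230,370,380,4);crop('scene8.png','b.png',300,260,400,410,4)
cv2.imwrite('pics/c13.png',np.hstack([cv2.imread('pics/a.png'),cv2.imread('pics/b.png')]))
```

```text
12.2667 [0.39604856 0.00283001 0.20341376] [ 0.18958949  0.78989184 -0.5365576 ] 0.019094155218426896
```

View pics/c13.png

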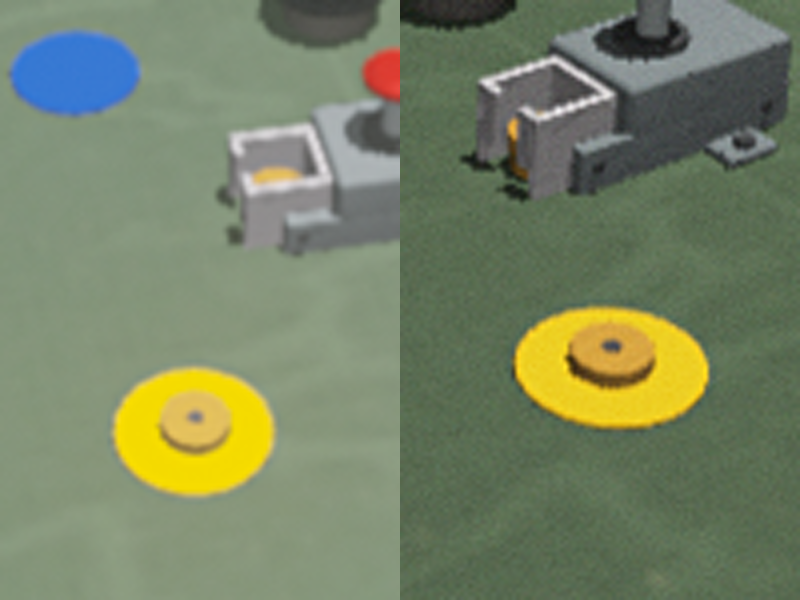

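View pics/side8.png

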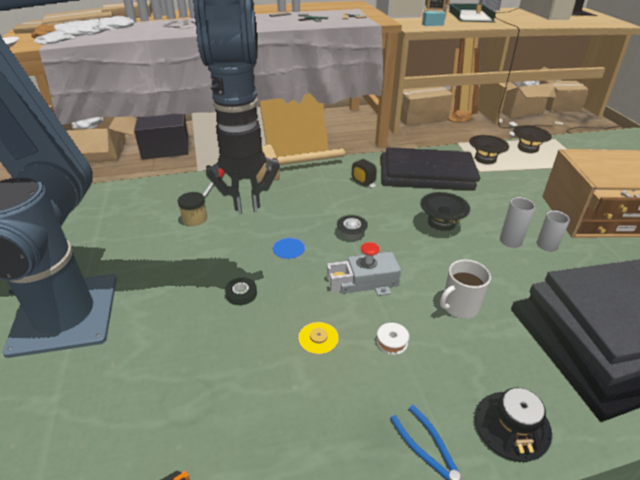

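The foot lies in the middle of the spot: its top is at (319,335) in the side view and the spot is centred at (318,338). The plunger is up, the bystanders are where they were, and the arm is clear and still.

```bash
python3 -c "
from h import *
print(job.hand_in())"
```

```text
the job is handed in; nothing more can be done
None
```

The job is done and handed in at about 12.3 s. I pressed the plunger slowly once to its hard stop, where the last reading was 24 N, and let it come back up. One foot came out. I pushed it flat along the table with two slightly open fingertips and then backed the arm away.

- **Foot:** in both cameras it lies wholly on the yellow spot, centred to within a few mm by eye. I did not recompute its position after the last 17 mm push.
- **Feeder:** the plunger is up and brass is still visible in the magazine. I did not count the two feet separately.
- **Other loose things:** the tape, tweeter and coil look unmoved in the side view, and the arm never went near them.
- **Checks:** none failed. The two cameras agreed within about 3 mm, and one move was refused for missing fields without moving anything.

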